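Free the pawl and lower the forearm rest

TASK

Lower the padded forearm rest that stands tilted up on the microscopy bench: press down the tail plate of its ratchet pawl until the pawl snaps out of the teeth and stays out, then push the free end of the pad down until the rest lies level on its stop, and last press the nose plate of the pawl down so that it snaps back into the teeth. Do it all by pressing with the fingertips: do not force the rest down against the engaged pawl, do not lift it, pick nothing up, and leave everything else on the bench where it stands.

Things in the scene. Friction and masses are not known exactly. Their poses are not given: they have to be found in the camera images.
- forearm_rest: The rest's grey base plate, bolted to the bench, 320 x 110 x 10 mm. Origin on the bench surface, straight below the arm's hinge axis; x points along the rest to the pad's free end (plate from x = -120 to +200 mm), z up. The pawl is at the -x end. A toothed steel quadrant (65 mm radius, teeth 9 mm apart, 6 mm deep) turns with the arm above the hinge; the pawl drops into it from above.
- rest_hinge (a point): Point on the hinge axis of the padded arm, centre line, 45 mm above the bench; the axis is level, along the base's y. Never moves against the base.
- rest_push (a point): Where to push: top of the black pad, centre line, near its free end; 215 mm out along the arm from the hinge axis and 38 mm square above it; moves with the arm (its x points out along the arm, z out of the pad). Pad 100 mm wide, from 83 to 253 mm from the hinge; flat middle 64 mm wide between side rolls 8 mm higher. When level the point is 83 mm above the bench.
- rest_tilt (a joint): Tilt of the padded arm above level, rad: 0 = level, on its rubber stop; starts at 0.38 to 0.78. A stiff hinge holds it at any angle: with the pawl out, about 4 to 9 N down on the free end lowers it and it stays where left. With the pawl in, it goes down at most one tooth (0.14 rad) and is blocked; upwards it clicks past the pawl.
- pawl_tail (a point): Centre of the top of the pawl's tail plate: bare steel, 30 x 30 x 5 mm, the plate farthest from the pad, on the centre line 102 mm behind the hinge axis, about 122 mm above the bench while the pawl is in; moves with the pawl, which rocks like a see-saw on a level pin 52 mm ahead of this point (towards the pad) and 18 mm below it.
- pawl_nose (a point): Centre of the top face of the pawl's nose thumb plate, bare steel, 24 mm along the rest by 30 mm across, 5 mm thick, straight above the toothed quadrant at the hinge, 54 mm ahead of the pawl's pin; moves with the pawl: about 124 mm above the bench while in, 18 mm higher while out.
- pawl (a joint): Angle of the pawl, rad: 0 = nose fully in the teeth (up to 0.12 while it rides on a tooth's slope), 0.34 = fully out, at its stop. An over-centre spring throws it to the nearer side of 0.19 and keeps it there. Tail plate pressed down: comes out (about 5 N, 10 N if the rest was pushed against it; tail travel 18 mm). Nose plate pressed down: goes back in (about 4 N).
- dish_a: Bystander: closed clear Petri dish, 62 mm across, 16 mm high, beside the rest. Origin: centre of its underside.
- dish_b: Bystander: second such Petri dish beside the rest. Origin: centre of its underside.
- stain_jar: Bystander: small amber jar with a black cap, 44 mm across, 65 mm high, beside the rest. Origin: centre of its underside.
- forceps: Bystander: steel forceps lying beside the rest, 130 mm long, 15 mm wide, 10 mm high. Origin: underside, near the middle; x along them.
- marker: Bystander: white marker pen lying on the bench, 12 mm thick, 130 mm long. Origin: underside, middle.
- beaker: Bystander: glass beaker, 66 mm across, 75 mm high. Origin: centre of its underside.
- phone: Bystander: mobile phone lying flat, 74 x 152 x 9 mm. Origin: centre of its underside.
- tube_rack: Bystander: white rack of small tubes, 75 x 150 x 51 mm. Origin: centre of its underside.

How it is judged (in metres and radians):
On the way, in this order (a step that is already met when the one before it is completed fails the run):
1. the pawl is pressed out of the teeth while the rest is still up (value of joint pawl above 0.27 rad and value of joint rest_tilt above 0.2 rad), for 0.2 s.
2. the rest is pushed down level on its stop with the pawl still out (value of joint rest_tilt below 0.05 rad and value of joint pawl above 0.2 rad), for 0.2 s.
3. the pawl is pressed back into the teeth with the rest down (value of joint pawl below 0.06 rad and value of joint rest_tilt below 0.05 rad), for 0.2 s.
At the end, for the whole second after the job is handed in: The rest lies level on its stop (within 0.05 rad), the pawl is back in the teeth (within 0.06 rad of fully in), and every bystander is within 20 mm of where it stood (all of step 3 and distance of each of dish_a, dish_b, stain_jar, forceps, marker, beaker, phone, tube_rack from where it was at the start of the episode below 0.02 m); the robot touches nothing.
It fails at once if the rest is lifted instead of pushed down (above 0.84 rad) (value of joint rest_tilt above 0.84 rad).
It fails at once if the rest is forced down against the engaged pawl (over 45 N on it while tilted up and the pawl in) (contact force between the fingers and forearm_rest above 45 N and value of joint pawl below 0.15 rad and value of joint rest_tilt above 0.1 rad).
It fails at once if the rest is pushed with the arm or the gripper's body instead of the fingers (over 10 N) (contact force between the arm and forearm_rest above 10 N).
It fails at once if a bystander is shoved, knocked over or carried off (over 20 mm) (distance of any of dish_a, dish_b, stain_jar, forceps, marker, beaker, phone, tube_rack from where it was at the start of the episode above 0.02 m).
It also fails if it takes over 54 s, if anything falls off the work surface, if the arm or the gripper's body presses on something with over 40 N, if the wrist force passes 120 N, or if a joint passes its speed limit or range.

ROBOT

A 6-joint arm with a two-finger parallel gripper is mounted at the origin on the work surface. World frame = base frame: x ahead of the robot, y to its left, z up, the work surface at z = 0. Lengths are in mm, angles in rad, forces in N, time in s.
With the tool pointing down it reaches from about 275 to 750 mm from the base axis. Payload 10.2 kg.
Tool frame: the origin (TCP) lies between the finger pads; the fingertips stand ctrl.tips_ahead ahead of it and the grasp point (between the pads) lies 8 mm behind it (ctrl.tips_ahead is the distance from the TCP to the fingertips, in mm); z points along the fingers, y is the direction in which the jaws open and shut (so a half turn about z gives the same grasp; the last joint's range is limited). The gripper opens to 85 mm and grips with 20 to 120 N. Pads are 22 mm wide; open, the fingers measure 114 mm over their backs; the gripper's body (76 mm by 85 mm) begins 54 mm behind the grasp point. The pads swing forward as they close: fully open they stand 13 mm farther back than shut.
Start: joints at [-1.414, 0.313, 1.498, -0, 1.331, -0.223], TCP at [194.624, -487.599, 242.294] pointing down, gripper open.
Joint ranges: [-2.94, 2.94], [-0.97, 2.17], [0.19, 2.56], [-1.23, 4.37], [0.02, 3.11], [-2.88, 2.88]. Speed limits (rad/s): [2.39, 2.39, 3.01, 3.14, 3.14, 3.14].

INTERFACE

Orientations are given as a unit quaternion [w, x, y, z].
In Python, from rig import ctrl gives the robot as it stands. The module is installed in compiled form; this text tells all that it offers.
- The arm moves only by the tool move_arm, never from a script. Its argument "motion" is a list of rows, each an object with "offset": the shift along the tool's x, y, z in m, a list of three; "angular": the turn, a rotation vector about the tool's x, y, z in degrees, a list of three; "jaw": the finger opening in m, from 0 to 0.0854. In form: [{"offset": [tx, ty, tz], "angular": [ax, ay, az], "jaw": jaw}, ...]. A call has 1 to 5 rows; each row is the pose to reach, as a shift and turn from the pose commanded when the call began, along the tool's axes at that moment; what a row does not reach only later rows make up. A row lasts 1/8 s, in which the tool goes at most 62.5 mm and 10.7 degrees, less where a joint would pass 70% of its speed; a pose out of reach is approached as far as the arm can. A call with a gripper value outside its range is refused whole. The fingers move at their own pace and stop on an object; "squeeze" is the grip in N (left out, the last holds). Time passes only in rows, so rows that repeat a pose let the fingers close. It gives the time, the measured TCP pose, the force and the opening at its end, in the units of the state.
- ctrl.sense(): the state, without advancing time (a new reading comes with each control period).
- ctrl.capture(name): name is "side" or "top"; returns a dict with "img" (480x640x3 uint8, red, green, blue), "intrinsics" (3x3 intrinsics, pixels), "rvec" (rotation vector, rad) and "tvec" (3), from world to camera coordinates, as OpenCV has them. Camera axes: x right, y down, z forward; pixel columns grow to the right and rows downward; lengths in mm; the calibration is good to about 2 mm. A picture is of the moment at which its call begins. There is no depth.
- ctrl.finish_job(): hands the job in, once; it reports no verdict.
The state is a dict: "time_s": time; "joints": joint angles; "dq": joint speeds; "tau": joint torques, N m; "eef_pos": TCP position; "ee_rot": TCP orientation; "force": force on the tool from outside, world axes, zero at the start; "wrist_torque": the same for the moment, N m; "grip_width": opening from 0.0 (shut) to 1.0 (fully open).
Only numpy, scipy, OpenCV 4.12 (cv2) and the standard library are available. Lean on these libraries where they do the work, as an engineer would, in place of code of your own. Each camera call takes 0.05 s, during which the arm holds its last target. There are 200 camera calls.

## Working session

There is one attempt and no reset: what is moved stays moved. The work goes in short steps, Python scripts to look and compute and a tool call to move; the robot and the scene stay as the last step left them, time stands still between calls to the robot, and variables do not carry over. Pictures are saved under pics/ and viewed, about 8 in all and at most 12, crops included, and the job is handed in when it is done.

Besides the shell and the picture viewer there is one more tool, called as name([rows], argument=value, ...), one row to a line, values as JSON. move_arm: Moves the arm, as the interface text tells. Its arguments: {"type":"object","properties":{"motion":{"type":"array","items":{"type":"object","properties":{"offset":{"type":"array","items":{"type":"number"}},"angular":{"type":"array","items":{"type":"number"}},"jaw":{"type":"number"}}}},"squeeze":{"type":"number"}},"required":["motion"]}

```bash
mkdir -p pics
cat > h.py <<'E'
import numpy as np, cv2
from rig import ctrl
def cam(n):
    c=ctrl.capture(n); c['R']=cv2.Rodrigues(np.array(c['rvec'],float))[0]; c['t']=np.array(c['tvec'],float).ravel(); c['K']=np.array(c['intrinsics'],float)
    return c
def ray(c,p):
    d=c['R'].T@np.linalg.inv(c['K'])@np.array([p[0],p[1],1.]); return -c['R'].T@c['t'], d/np.linalg.norm(d)
def onz(c,p,z):
    o,d=ray(c,p); return o+d*(z-o[2])/d[2]
def tri(c1,p1,c2,p2):
    o1,d1=ray(c1,p1);o2,d2=ray(c2,p2)
    s=np.linalg.lstsq(np.stack([d1,-d2],1),o2-o1,rcond=None)[0]
    a=o1+s[0]*d1;b=o2+s[1]*d2; return (a+b)/2,np.linalg.norm(a-b)
def proj(c,P):
    q=c['K']@(c['R']@np.array(P,float)+c['t']); return q[:2]/q[2]
def save(c,n): cv2.imwrite('pics/'+n,c['img'][:,:,::-1])
E
python3 - <<'E'
from h import *
for n in('side','top'):
    c=cam(n);save(c,n+'0.png');print(n,ray(c,(320,240)),c['K'][0,0])
s=ctrl.sense();print(s,ctrl.tips_ahead)
E
```

```text
side (array([126.38314828, 815.48033769, 853.64781824]), array([ 0.39315091, -0.67618559, -0.62306132])) 510.9072060020519
top (array([ 427.80797243,   30.53883156, 1360.4246261 ]), array([ 0.12038193, -0.00817623, -0.99269398])) 592.6881779179924
{'time_s': 0.1, 'joints': array([-1.41440630e+00,  3.13365855e-01,  1.49833869e+00, -2.27517220e-05,
        1.33097998e+00, -2.23412247e-01]), 'dq': array([-0.00048398,  0.00079568, -0.00288764,  0.0009385 ,  0.00059707,
       -0.00052903]), 'tau': array([ 2.44924100e-03, -4.12897682e+01, -2.60142893e+01, -1.78164487e-04,
        3.03756897e-03,  7.04910349e-06]), 'eef_pos': array([ 194.58142028, -487.38703567,  241.81515843]), 'ee_rot': array([-5.45995702e-04,  9.82022244e-01,  1.88764441e-01,  7.24874238e-06]), 'force': array([-0.68342554, -0.38029021,  0.64199776]), 'wrist_torque': array([-0.03674927,  0.00020243, -0.04036712]), 'grip_width': 1.0014016902317275} 11.0
```

View pics/side0.png

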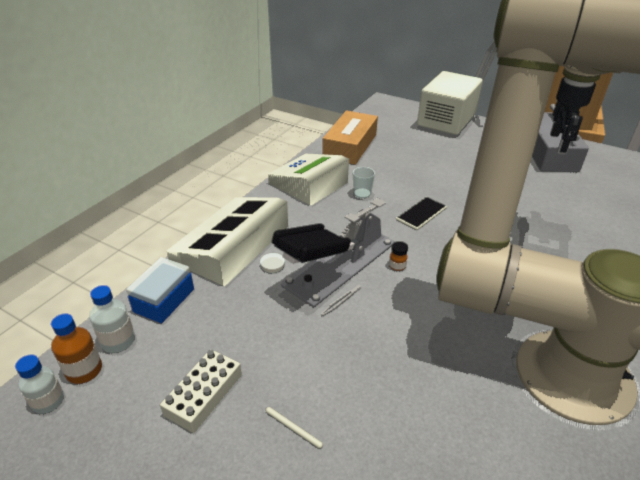

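View pics/top0.png

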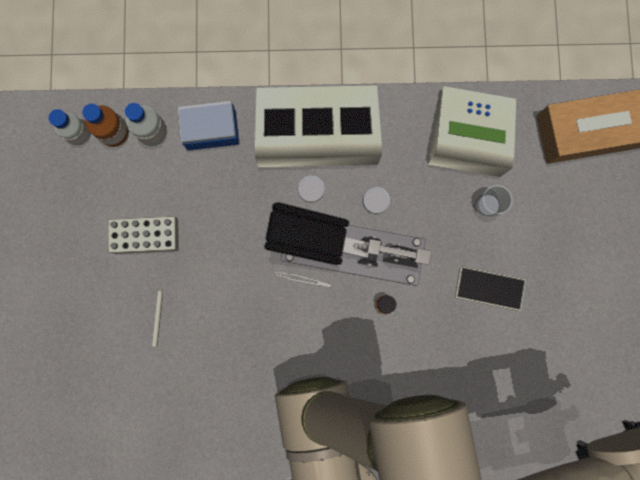

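The side view has the rest near (330,255): pad at (310,240), pawl plates at (352,212) and (377,204). In the top view the pad is at (307,233), the nose plate at about (374,248) and the tail plate at about (423,256). I'll enlarge both.

Run:
```python
from h import *
a=cv2.imread('pics/side0.png')[185:310,255:415];b=cv2.imread('pics/top0.png')[195:295,260:440]
a=cv2.resize(a,None,fx=4.4,fy=4.4,interpolation=cv2.INTER_CUBIC)[:, :]
cv2.imwrite('pics/sz.png',a);cv2.imwrite('pics/tz.png',cv2.resize(b,None,fx=4.4,fy=4.4,interpolation=cv2.INTER_CUBIC))
```

```text
(no output)
```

View pics/sz.png

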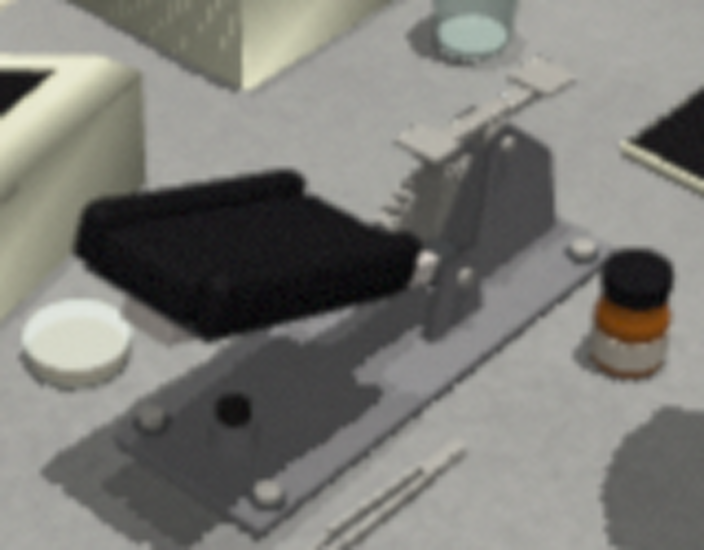

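View pics/tz.png

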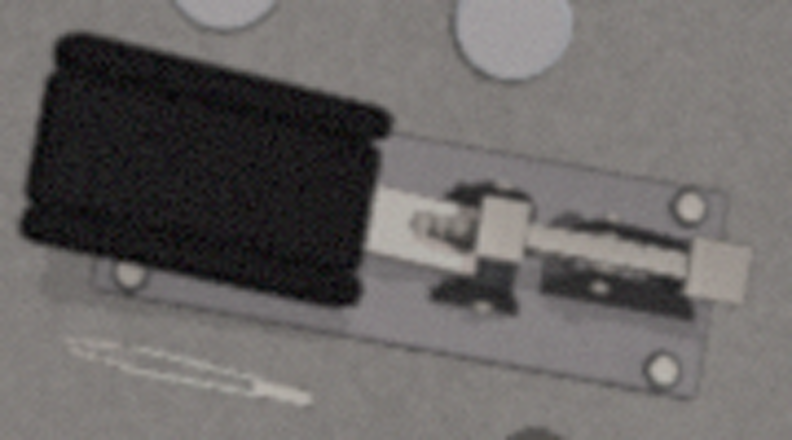

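Crops: tail plate centre is tz (720,270), sz (543,77). Nose is tz (503,229), sz (437,139). The free-end edge of the pad is about tz (42,140), sz (140,265).

Run:
```python
from h import *
S=cam('side');T=cam('top')
s=lambda u,v:(255+u/4.4-.4,185+v/4.4-.4); t=lambda u,v:(260+u/4.4-.4,195+v/4.4-.4)
tail,e1=tri(S,s(543,77),T,t(720,270)); nose,e2=tri(S,s(437,139),T,t(503,229))
print('tail',tail,e1,'nose',nose,e2, np.linalg.norm(tail-nose))
print('topz',onz(T,t(720,270),122),onz(T,t(503,229),124))
c=[onz(T,t(*p),10) for p in((727,190),(694,398))];m=(c[0]+c[1])/2;print('base end',c,np.linalg.norm(c[0]-c[1]))
print('base near',onz(S,s(250,534),10),onz(S,s(606,250),10))
far=onz(S,s(606,250),10);n=onz(S,s(250,534),10);d=n-far;print(np.linalg.norm(d),np.degrees(np.arctan2(d[1],d[0])))
u=(nose-tail)[:2];print('dir',np.degrees(np.arctan2(u[1],u[0])))
u=c[0]-c[1];print('perp',np.degrees(np.arctan2(u[1],u[0])))
u=onz(T,t(503,229),124)-onz(T,t(720,270),122);u/=np.linalg.norm(u)
h=m+120*u;print('hinge from end',h, 'from tail',onz(T,t(720,270),122)+102*u)
for a,b in(((90,208),(60,45)),((205,300),(30,222))): 
    P,e=tri(S,s(*a),T,t(*b));print('pad end roll',P,e,'along',(P-h)@u)
# predict by tilt
hh=np.array([h[0],h[1],45])
for th in np.arange(.35,.85,.05):
    v=np.cos(th)*u+np.array([0,0,np.sin(th)]);w=-np.sin(th)*u+np.array([0,0,np.cos(th)])
    P=hh+v*253+w*36; Q=hh+v*83+w*36;print(round(th,2),*[np.round((np.array(proj(T,X))-[259.6,194.6])*4.4) for X in(P,Q)],*[np.round((np.array(proj(S,X))-[254.6,184.6])*4.4) for X in(P,Q)])
```

```text
tail [ 542.05375901 -195.82865404  116.13025124] 3.696341820058852 nose [560.40862469 -92.06056671 129.51271192] 0.7958273710301473 106.22526674499075
topz [ 539.80465458 -195.43890751  122.        ] [561.3722285  -92.45587988 124.        ]
base end [array([ 591.73988464, -221.23866841,   10.        ]), array([ 483.79963798, -199.72555882,   10.        ])] 110.06321243982451
base near [552.70508256 118.24237835  10.        ] [ 491.93865499 -193.62308445   10.        ]
317.7304291493112 78.9741695071049
dir 79.96907651167237
perp -11.271678551742683
hinge from end [562.36308679 -93.05142222  12.2805834 ] from tail [560.70898124 -95.62281982 123.93849589]
pad end roll [644.72082951 113.98041901 183.85303993] 2.143875329252154 along 222.73856937234567
pad end roll [566.50059573 130.4179534  170.67891887] 5.458225759223666 along 222.54299168403006
0.35 [ 33. 126.] [367. 206.] [140. 270.] [355. 221.]
0.4 [ 44. 125.] [374. 206.] [148. 246.] [359. 214.]
0.45 [ 57. 125.] [381. 206.] [158. 222.] [363. 206.]
0.5 [ 72. 124.] [389. 207.] [168. 198.] [367. 199.]
0.55 [ 88. 124.] [397. 208.] [179. 174.] [372. 193.]
0.6 [105. 124.] [405. 209.] [191. 150.] [376. 186.]
0.65 [124. 125.] [413. 210.] [204. 127.] [381. 179.]
0.7 [144. 126.] [421. 211.] [217. 104.] [386. 173.]
0.75 [165. 127.] [430. 212.] [231.  81.] [391. 167.]
0.8 [188. 129.] [439. 213.] [246.  59.] [396. 161.]
```

move_arm([
  {"offset":[0.05,-0.017,0],"angular":[0,0,0],"jaw":0},
  {"offset":[0.1,-0.034,0],"angular":[0,0,0],"jaw":0},
  {"offset":[0.15,-0.05,0],"angular":[0,0,0],"jaw":0},
  {"offset":[0.2,-0.067,0],"angular":[0,0,0],"jaw":0},
  {"offset":[0.25,-0.083,0],"angular":[0,0,0],"jaw":0},
])

```text
time_s: 0.82
eef_pos: [397.1, -316.5, 242.3]
ee_rot: [-0.0, 0.982, 0.189, -0.0]
force: [-0.5, -0.7, 0.6]
grip_width: -0.003
```

move_arm([
  {"offset":[0.05,-0.017,0],"angular":[0,0,0],"jaw":0},
  {"offset":[0.1,-0.034,0.01],"angular":[0,0,0],"jaw":0},
  {"offset":[0.15,-0.05,0.03],"angular":[0,0,0],"jaw":0},
  {"offset":[0.18,-0.06,0.05],"angular":[0,0,0],"jaw":0},
  {"offset":[0.18,-0.06,0.06],"angular":[0,0,0],"jaw":0},
])

```text
time_s: 1.45
eef_pos: [541.6, -193.8, 180.8]
ee_rot: [-0.001, 0.982, 0.19, -0.001]
force: [-0.5, -0.4, 0.0]
grip_width: -0.001
```

Run:
```python
from h import *
S=cam('side');T=cam('top');print(ctrl.sense(),ctrl.tips_ahead)
a=S['img'][100:260,280:480];b=T['img'][190:310,330:490]
im=np.hstack([cv2.resize(a,(400,320)),cv2.resize(b,(400,300)).repeat(1,0) if 0 else cv2.copyMakeBorder(cv2.resize(b,(400,300)),0,20,0,0,0)])
cv2.imwrite('pics/c1.png',im[:,:,::-1])
```

```text
{'time_s': 1.55, 'joints': array([-5.50761475e-01,  4.73507397e-01,  1.42931398e+00, -3.15083330e-04,
        1.24114990e+00,  6.40131540e-01]), 'dq': array([-0.01958133, -0.02887448, -0.02175685, -0.0010544 ,  0.01680524,
       -0.00097137]), 'tau': array([ 1.30285207e+00, -4.67785907e+01, -2.48564744e+01,  5.39832877e-02,
       -1.89628769e-01,  2.53017247e-02]), 'eef_pos': array([ 540.26604211, -195.40958209,  181.17210028]), 'ee_rot': array([-6.92605447e-04,  9.82002995e-01,  1.88861539e-01, -9.78243166e-04]), 'force': array([ 0.06956771, -0.16228896,  0.10183961]), 'wrist_torque': array([-0.0075115 ,  0.0101989 ,  0.03458936]), 'grip_width': 0.004795038238489088} 11.0
```

View pics/c1.png

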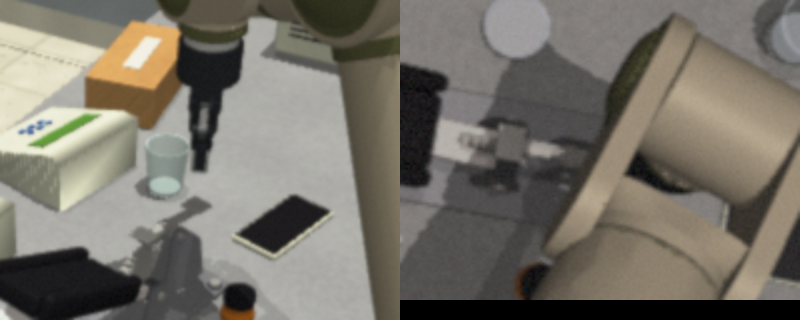

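The fingertips are at crop (200,167), which is pixel (380,183), above the tail plate at (371,204). I'll check the alignment by projection before pressing.

Run:
```python
from h import *
S=cam('side')
for z in(170,122):print(proj(S,(540.3,-195.4,z)))
g=S['img'][190:225,345:400].astype(int); hs=cv2.cvtColor(S['img'],cv2.COLOR_RGB2GRAY)
print('tip ray z170',onz(S,(380,183.5),170),'plate now',onz(S,(371.5,204),122),'plate orig',onz(S,(378,202.1),122))
cv2.imwrite('pics/c2.png',cv2.resize(S['img'][165:245,330:430],None,fx=6,fy=6,interpolation=cv2.INTER_CUBIC)[:,:,::-1])
```

```text
[381.04707289 184.4883293 ]
[379.47173517 200.54619804]
tip ray z170 [ 544.49295476 -198.20225145  170.        ] plate now [ 550.85518213 -170.97635148  122.        ] plate orig [ 540.48392566 -187.12720187  122.        ]
```

View pics/c2.png

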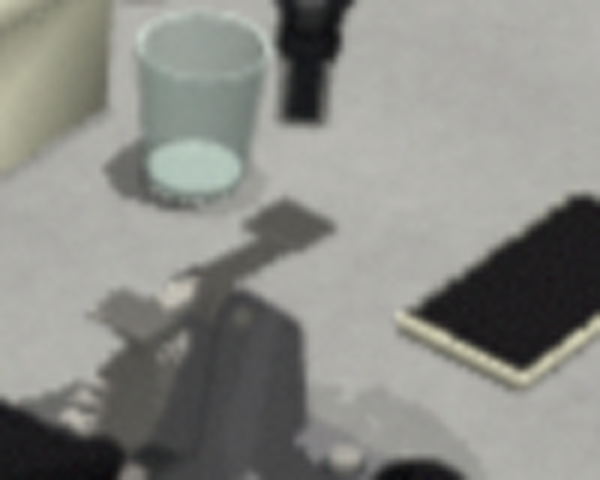

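The plate centre is at c2 (289,222), pixel (378,202). The tip projects to (379.5,200.5) at plate height, so they are aligned and I can press.

move_arm([
  {"offset":[0,0,0.02],"angular":[0,0,0],"jaw":0},
  {"offset":[0,0,0.038],"angular":[0,0,0],"jaw":0},
  {"offset":[0,0,0.043],"angular":[0,0,0],"jaw":0},
  {"offset":[0,0,0.046],"angular":[0,0,0],"jaw":0},
  {"offset":[0,0,0.048],"angular":[0,0,0],"jaw":0},
])

```text
time_s: 2.22
eef_pos: [541.1, -195.8, 135.0]
ee_rot: [0.0, 0.982, 0.189, 0.0]
force: [0.8, -0.3, -0.8]
grip_width: 0.001
```

move_arm([
  {"offset":[0,0,0.002],"angular":[0,0,0],"jaw":0},
  {"offset":[0,0,0.004],"angular":[0,0,0],"jaw":0},
  {"offset":[0,0,0.006],"angular":[0,0,0],"jaw":0},
])

```text
time_s: 2.6
eef_pos: [541.1, -195.7, 128.6]
ee_rot: [0.0, 0.982, 0.189, 0.0]
force: [-0.9, -2.9, 2.7]
grip_width: -0.0
```

move_arm([
  {"offset":[0,0,0.002],"angular":[0,0,0],"jaw":0},
  {"offset":[0,0,0.004],"angular":[0,0,0],"jaw":0},
  {"offset":[0,0,0.006],"angular":[0,0,0],"jaw":0},
])

```text
time_s: 2.98
eef_pos: [540.9, -195.2, 121.9]
ee_rot: [-0.0, 0.982, 0.189, -0.0]
force: [-0.7, -0.6, -0.2]
grip_width: 0.001
```

move_arm([
  {"offset":[0,0,0.002],"angular":[0,0,0],"jaw":0},
  {"offset":[0,0,0.004],"angular":[0,0,0],"jaw":0},
  {"offset":[0,0,0.005],"angular":[0,0,0],"jaw":0},
])

```text
time_s: 3.35
eef_pos: [541.2, -195.2, 118.3]
ee_rot: [0.0, 0.982, 0.189, 0.0]
force: [-3.5, 2.2, 12.6]
grip_width: -0.003
```

move_arm([
  {"offset":[0,0,-0.02],"angular":[0,0,0],"jaw":0},
  {"offset":[0,0,-0.06],"angular":[0,0,0],"jaw":0},
  {"offset":[0,0,-0.1],"angular":[0,0,0],"jaw":0},
  {"offset":[0,0,-0.1],"angular":[0,0,0],"jaw":0},
])

```text
time_s: 3.85
eef_pos: [541.9, -195.9, 220.2]
ee_rot: [0.002, 0.982, 0.189, 0.002]
force: [0.1, 0.4, -1.4]
grip_width: -0.0
```

Run:
```python
from h import *
S=cam('side');print(ctrl.sense()['eef_pos'])
cv2.imwrite('pics/c3.png',cv2.resize(S['img'][165:285,260:430],None,fx=4.4,fy=4.4,interpolation=cv2.INTER_CUBIC)[:,:,::-1])
```

```text
[ 541.2371774  -195.50748061  218.08919744]
```

View pics/c3.png

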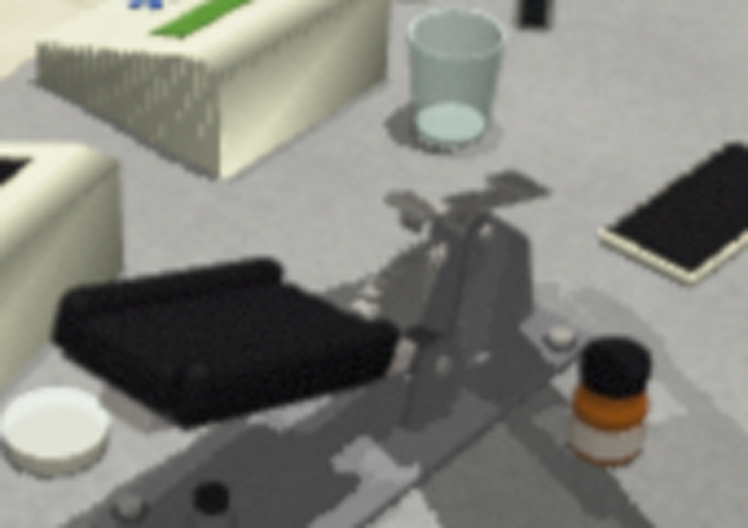

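The pawl is out: nose plate raised and tilted at (415,208), tail lowered at (515,187), and the rest is still tilted. Next is the pad end.

move_arm([
  {"offset":[0.032,-0.05,-0.02],"angular":[0,0,0],"jaw":0},
  {"offset":[0.064,-0.1,-0.02],"angular":[0,0,0],"jaw":0},
  {"offset":[0.096,-0.149,-0.02],"angular":[0,0,0],"jaw":0},
  {"offset":[0.13,-0.199,-0.02],"angular":[0,0,0],"jaw":0},
  {"offset":[0.1625,-0.248,-0.02],"angular":[0,0,0],"jaw":0},
])

```text
time_s: 4.53
eef_pos: [599.7, 97.2, 235.8]
ee_rot: [-0.0, 0.982, 0.189, -0.001]
force: [0.2, -0.5, 1.0]
grip_width: 0.002
```

move_arm([
  {"offset":[0,0,0],"angular":[0,0,0],"jaw":0},
  {"offset":[0,0,0.02],"angular":[0,0,0],"jaw":0},
  {"offset":[0,0,0.04],"angular":[0,0,0],"jaw":0},
  {"offset":[0,0,0.05],"angular":[0,0,0],"jaw":0},
])

```text
time_s: 5.03
eef_pos: [599.3, 94.3, 185.3]
ee_rot: [-0.0, 0.982, 0.188, -0.002]
force: [-0.3, -0.3, 0.3]
grip_width: 0.0
```

move_arm([
  {"offset":[0,0,0.006],"angular":[0,0,0],"jaw":0},
  {"offset":[0,0,0.012],"angular":[0,0,0],"jaw":0},
  {"offset":[0,0,0.018],"angular":[0,0,0],"jaw":0},
  {"offset":[0,0,0.024],"angular":[0,0,0],"jaw":0},
])

```text
time_s: 5.52
eef_pos: [600.6, 95.4, 164.2]
ee_rot: [0.0, 0.982, 0.189, 0.001]
force: [-0.6, 2.4, 5.6]
grip_width: -0.001
```

move_arm([
  {"offset":[0.002,-0.003,0.008],"angular":[0,0,0],"jaw":0},
  {"offset":[0.004,-0.006,0.016],"angular":[0,0,0],"jaw":0},
  {"offset":[0.006,-0.009,0.024],"angular":[0,0,0],"jaw":0},
  {"offset":[0.007,-0.011,0.032],"angular":[0,0,0],"jaw":0},
  {"offset":[0.008,-0.013,0.04],"angular":[0,0,0],"jaw":0},
])

```text
time_s: 6.15
eef_pos: [602.8, 110.4, 122.9]
ee_rot: [0.0, 0.982, 0.189, 0.0]
force: [2.2, 1.0, 4.1]
grip_width: 0.001
```

move_arm([
  {"offset":[0.001,-0.001,0.007],"angular":[0,0,0],"jaw":0},
  {"offset":[0.002,-0.003,0.014],"angular":[0,0,0],"jaw":0},
  {"offset":[0.002,-0.003,0.02],"angular":[0,0,0],"jaw":0},
  {"offset":[0.003,-0.004,0.024],"angular":[0,0,0],"jaw":0},
])

```text
time_s: 6.65
eef_pos: [603.4, 114.8, 98.7]
ee_rot: [0.0, 0.982, 0.189, -0.001]
force: [-1.4, 0.4, 3.7]
grip_width: -0.003
```

move_arm([
  {"offset":[0,0,0.002],"angular":[0,0,0],"jaw":0},
  {"offset":[0,0,0.004],"angular":[0,0,0],"jaw":0},
  {"offset":[0,0,0.005],"angular":[0,0,0],"jaw":0},
])

```text
time_s: 7.02
eef_pos: [603.7, 115.2, 94.3]
ee_rot: [-0.0, 0.982, 0.189, -0.0]
force: [-1.6, 2.1, 4.2]
grip_width: -0.002
```

move_arm([
  {"offset":[0,0,0.001],"angular":[0,0,0],"jaw":0},
  {"offset":[0,0,0.002],"angular":[0,0,0],"jaw":0},
  {"offset":[0,0,0.003],"angular":[0,0,0],"jaw":0},
])

```text
time_s: 7.4
eef_pos: [603.9, 115.2, 93.8]
ee_rot: [0.0, 0.982, 0.189, 0.0]
force: [-11.3, 0.8, 25.9]
grip_width: 0.007
```

On its stop: 26 N at the expected height. Retract and go to the nose.

move_arm([
  {"offset":[0,0,0],"angular":[0,0,0],"jaw":0},
  {"offset":[0,0,-0.03],"angular":[0,0,0],"jaw":0},
  {"offset":[0,0,-0.08],"angular":[0,0,0],"jaw":0},
  {"offset":[0,0,-0.11],"angular":[0,0,0],"jaw":0},
  {"offset":[0,0,-0.11],"angular":[0,0,0],"jaw":0},
])

```text
time_s: 8.02
eef_pos: [604.7, 114.8, 203.3]
ee_rot: [0.001, 0.982, 0.189, 0.002]
force: [0.8, -0.8, -0.8]
grip_width: -0.002
```

move_arm([
  {"offset":[-0.03,0.045,0],"angular":[0,0,0],"jaw":0},
  {"offset":[-0.06,0.09,0],"angular":[0,0,0],"jaw":0},
  {"offset":[-0.09,0.135,0],"angular":[0,0,0],"jaw":0},
  {"offset":[-0.118,0.18,0],"angular":[0,0,0],"jaw":0},
  {"offset":[-0.118,0.18,0],"angular":[0,0,0],"jaw":0},
])

```text
time_s: 8.65
eef_pos: [559.9, -99.0, 199.6]
ee_rot: [-0.0, 0.982, 0.187, -0.001]
force: [-0.1, 0.4, -1.1]
grip_width: 0.001
```

Run:
```python
from h import *
S=cam('side');print(ctrl.sense()['eef_pos'],ctrl.sense()['force'],proj(S,(561,-97,142)))
cv2.imwrite('pics/c4.png',cv2.resize(S['img'][165:285,260:430],None,fx=4.4,fy=4.4,interpolation=cv2.INTER_CUBIC)[:,:,::-1])
```

```text
[560.25862264 -97.11801112 199.76436142] [ 0.69210694  1.14918899 -0.29097651] [354.74634584 210.85167166]
```

View pics/c4.png

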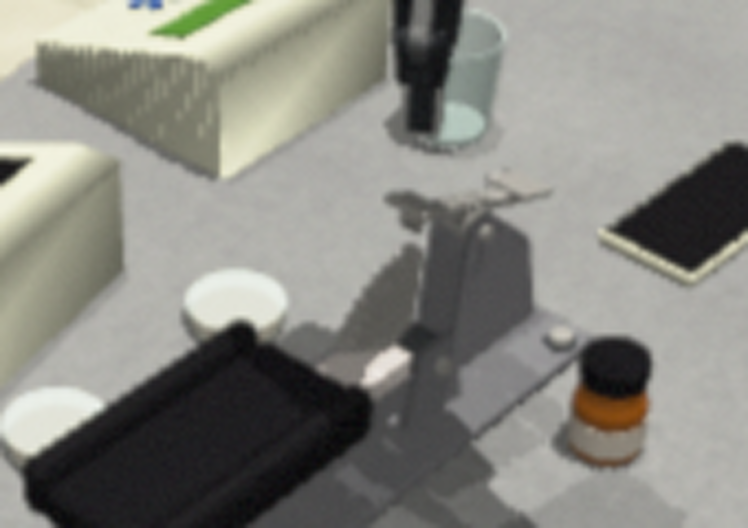

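The rest lies level and the pawl is still out. The nose plate at (410,208) is under the projected tip at (417,202). Press.

move_arm([
  {"offset":[0,0,0.02],"angular":[0,0,0],"jaw":0},
  {"offset":[0,0,0.038],"angular":[0,0,0],"jaw":0},
  {"offset":[0,0,0.044],"angular":[0,0,0],"jaw":0},
  {"offset":[0,0,0.048],"angular":[0,0,0],"jaw":0},
  {"offset":[0,0,0.052],"angular":[0,0,0],"jaw":0},
])

```text
time_s: 9.32
eef_pos: [561.5, -95.5, 149.8]
ee_rot: [0.0, 0.982, 0.189, 0.001]
force: [0.1, 1.3, 2.6]
grip_width: 0.002
```

move_arm([
  {"offset":[0,0,0.002],"angular":[0,0,0],"jaw":0},
  {"offset":[0,0,0.004],"angular":[0,0,0],"jaw":0},
  {"offset":[0,0,0.006],"angular":[0,0,0],"jaw":0},
])

```text
time_s: 9.7
eef_pos: [560.9, -96.0, 143.1]
ee_rot: [0.0, 0.982, 0.189, -0.0]
force: [0.5, 0.3, 1.6]
grip_width: -0.001
```

move_arm([
  {"offset":[0,0,0.002],"angular":[0,0,0],"jaw":0},
  {"offset":[0,0,0.004],"angular":[0,0,0],"jaw":0},
  {"offset":[0,0,0.005],"angular":[0,0,0],"jaw":0},
])

```text
time_s: 10.07
eef_pos: [561.0, -95.9, 138.1]
ee_rot: [-0.0, 0.982, 0.189, -0.0]
force: [0.2, 0.4, 0.1]
grip_width: 0.002
```

move_arm([
  {"offset":[0,0,0.002],"angular":[0,0,0],"jaw":0},
  {"offset":[0,0,0.0035],"angular":[0,0,0],"jaw":0},
  {"offset":[0,0,0.0045],"angular":[0,0,0],"jaw":0},
])

```text
time_s: 10.45
eef_pos: [561.2, -95.9, 134.9]
ee_rot: [0.0, 0.982, 0.189, 0.0]
force: [-4.6, 2.1, 13.8]
grip_width: 0.001
```

move_arm([
  {"offset":[0,0,0],"angular":[0,0,0],"jaw":0},
  {"offset":[0,0,0],"angular":[0,0,0],"jaw":0},
])

```text
time_s: 10.7
eef_pos: [561.2, -95.9, 135.0]
ee_rot: [0.0, 0.982, 0.189, 0.0]
force: [-3.3, 1.1, 9.0]
grip_width: -0.003
```

move_arm([
  {"offset":[0,0,-0.02],"angular":[0,0,0],"jaw":0},
  {"offset":[0,0,-0.06],"angular":[0,0,0],"jaw":0},
  {"offset":[0,0,-0.11],"angular":[0,0,0],"jaw":0},
  {"offset":[0,0,-0.11],"angular":[0,0,0],"jaw":0},
])

```text
time_s: 11.2
eef_pos: [562.2, -96.3, 247.6]
ee_rot: [0.002, 0.982, 0.189, 0.003]
force: [0.5, -0.5, -0.2]
grip_width: -0.0
```

Run:
```python
from h import *
S=cam('side');print(ctrl.sense()['eef_pos'],ctrl.sense()['force'])
cv2.imwrite('pics/c5.png',cv2.resize(S['img'][165:285,260:430],None,fx=4.4,fy=4.4,interpolation=cv2.INTER_CUBIC)[:,:,::-1])
```

```text
[561.39034905 -95.971692   244.98981083] [-0.49247425  0.01086907 -0.52385578]
```

View pics/c5.png

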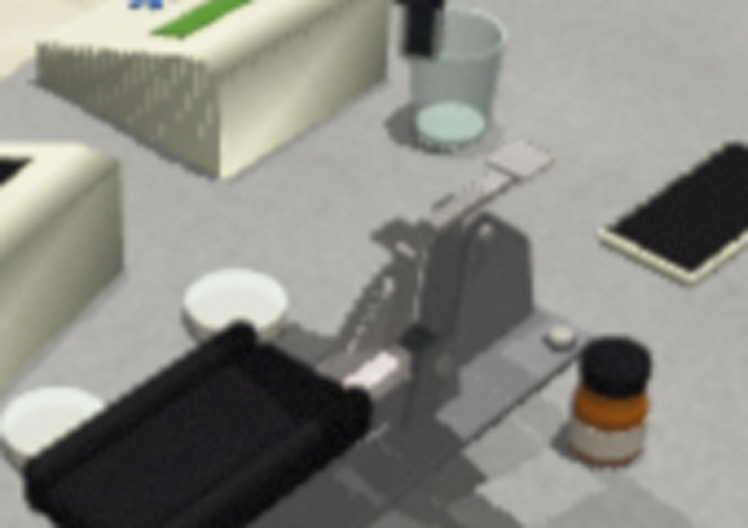

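The pawl is back in: the tail plate at (520,160) is where it was at the start (520,163). The rest is level and the bystanders in view haven't moved. Handing in.

```bash
python3 -c "
from rig import ctrl;print(ctrl.finish_job())"
```

```text
the job is handed in; nothing more can be done
None
```

The forearm rest is lowered onto its stop with the pawl back in the teeth, and I handed the job in at about 11 s of the 54 s allowed. The hand-in gave no verdict.

1. **Pawl out:** I pressed the tail plate with closed fingertips. It snapped out and the picture afterwards showed it staying out, with the rest still up at about 0.38 rad.
2. **Rest down:** I pushed the pad's free end down with about 4–6 N. It met the stop with 26 N and the fingertips at 83 mm, the height given for level.
3. **Pawl in:** I pressed the nose plate until it snapped in. It seated with 9–14 N and the fingertips at 124 mm, the height given for fully in.

**Last checks:** The final side picture shows the rest level and the tail plate back within about 1 pixel of where it started. The fingers were clear, with force near zero. The dishes, jar, beaker and phone looked unmoved. That crop did not cover the forceps, marker and tube rack; the arm never went low near them.

**Disagreements:** Measuring the tail plate from two views gave a height of 116 mm with a 3.7 mm mismatch, and the fingertips met it at about 119 mm, against the 122 mm given. Neither affected the press.

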